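# Tuck an e-bike battery-bay cover under its lapping flap and hold it down

## Robot

A 6-joint arm with a two-finger parallel gripper is mounted at the origin on the work surface. World frame = base frame: x ahead of the robot, y to its left, z up, the work surface at z = 0. Lengths are in mm, angles in rad, forces in N, time in s.
With the tool pointing down it reaches from about 250 to 725 mm from the base axis. Payload 9.7 kg.
Tool frame: the origin (TCP) lies on the front face of the gripper's body, between the roots of the fingers; the fingertips stand 73 mm ahead of it and the grasp point (between the pads) lies 54 mm ahead of it; z points along the fingers, y is the direction in which the jaws open and shut (so a half turn about z gives the same grasp; the last joint's range is limited). The gripper opens to 85 mm and grips with 20 to 120 N. Pads are 22 mm wide; open, the fingers measure 114 mm over their backs; the gripper's body (76 mm by 85 mm) begins 54 mm behind the grasp point. The pads swing forward as they close: fully open they stand 13 mm farther back than shut.
Start: joints at [1.27, 0.087, 0.176, 1.66, 0, 1.571], TCP at [162.954, 525.303, 303.884] pointing down, gripper open.
Joint ranges: [-3.13, 3.13], [-0.85, 1.81], [-1.15, 1.24], [-2.2, 2.28], [-1.44, 1.52], [-3.14, 3.14]. Speed limits (rad/s): [2.22, 2.22, 2.57, 3.14, 3.14, 3.14].

## Interface

Orientations are given as a unit quaternion [w, x, y, z].
In Python, from bench import ctrl gives the robot as it stands.
- The arm moves only by the tool step_arm, never from a script. Its argument "moves" is a list of rows, each an object with "offset": the shift along the tool's x, y, z in mm, a list of three; "spin": the turn about the tool's z in degrees. A call has 1 to 8 rows; each row is the pose to reach, as a shift and turn from the pose measured when the call began, along the tool's axes at that moment; what a row does not reach only later rows make up. A row lasts 1/10 s, in which the tool goes at most 50 mm and 8.59 degrees, less where a joint would pass 70% of its speed; a pose out of reach is approached as far as the arm can. A call with a gripper value outside its range is refused whole. "jaw" is the finger opening in mm, from 0 to 85.4, set as the call begins (left out, the last holds). The fingers move at their own pace and stop on an object; "force" is the grip in N (left out, the last holds). Time passes only in rows, so rows that repeat a pose let the fingers close. It gives the time, the measured TCP pose, the force and the opening at its end, in the units of the state.
- ctrl.read_state(): the state, without advancing time (a new reading comes with each control period).
- ctrl.snapshot(name): name is "side" or "top"; returns a dict with "color" (420x560x3 uint8, blue, green, red), "fx", "fy", "cx", "cy" (pixels), "world_to_cam" (4x4, takes a point from world to camera coordinates). Camera axes: x right, y down, z forward; pixel columns grow to the right and rows downward; lengths in mm; the calibration is good to about 2 mm. A picture is of the moment at which its call begins. There is no depth.
- ctrl.job_done(): hands the job in, once; it reports no verdict.
Trained networks look in a picture, given as the dict that the camera call returned (one of the last four; its "shot" number tells which), for a name from the list of things; names that differ only in an ending like _2 or _b are one class to them, and where a whole thing is asked for, a point or a joint stands for the part that bears it (a point fixed in the world has none). Each returns a list of dicts, best first, with "p" (0 to 1); they miss things now and then, are a little off and sometimes report something else, mostly with a low value. They report only what shows in the picture. A call takes as long as a camera call. They do not tell look-alikes from the thing itself.
- ctrl.recognise(query, picture): "bbox" ([centre column, centre row, width, height] as shares, 0 to 1, of the picture: columns of its width, rows of its height, round what is visible of it).
- ctrl.landmark_of(query, picture): "at" ([row, column] as shares, 0 to 1, of the picture: columns of its width, rows of its height: a listed point, or the origin of a listed thing).
The state is a dict: "time": time; "qpos": joint angles; "joint_vel": joint speeds; "joint_efforts": joint torques, N m; "ee_pos": TCP position; "tcp_rot": TCP orientation; "force": force on the tool from outside, world axes, zero at the start; "wrist_torque": the same for the moment, N m; "grip_width": finger opening in mm.
Only numpy, scipy, OpenCV 4.12 (cv2) and the standard library are available. Lean on these libraries where they do the work, as an engineer would, in place of code of your own. Each camera call takes 0.05 s, during which the arm holds its last target. There are 200 camera calls.

## Task

Pick up the yellow bay cover by its rib and slide its leading edge (the end with the black line) under the upturned lip of the red hinged flap on the blue bike tube, until the black line is out of sight below the flap, without lifting the flap. Keep the cover square on the tube and press it down flat against the tube, pushing the sprung ejector plate fully in; finish while still holding it pressed down, as if a colleague were about to put the screws in. Leave the bottle, mug, cog and spanner alone.

Things in the scene. Friction and masses are not known exactly. Their poses are not given: they have to be found in the camera images.
- cover_rib (a point): Centre of the grip rib of the loose yellow cover (about 90 g), 19 mm above its underside. Plate 130 (x) x 52 (y) x 4 mm; the rib across it is 14 (x) x 40 mm (y), its top 34 mm above the underside. -x points to the leading edge (black line 10 to 12 mm from it), +x to the tail (two black dots), z up. Starts flat, right way up, on a black mat 3 mm thick, yaw within 0.75 rad of 0.
- cover_tip (a point): Middle of the cover's leading edge, half-way through its thickness: 77 mm from cover_rib along the cover's -x and 17 mm lower. Same axes as cover_rib.
- cover_tail (a point): Middle of the cover's tail edge, half-way through its thickness: 53 mm from cover_rib along +x and 17 mm lower. Same axes as cover_rib.
- tube: Fixed blue box-section bike tube on two dark clamp blocks, 340 (x) x 62 (y) mm, flat top face 85 mm above the bench. Origin on the bench under its middle; x along the tube, z up. The cover slides in along the tube's -x, its own x along the tube's x. The flap's dark hinge block, 10 mm high on the top face, stops the cover at tube x = -105 mm; the cover need not reach it.
- flap_edge (a point): Middle of the lip (free edge) of the red flap, 58 mm wide, tube x = -44.5 mm; its hinge is at -106 mm. Underside level, 7 mm above the tube's top face; the last 10 mm bend up to about 11.5 mm as a lead-in. The cover on the unpressed ejector has its top 8 mm above the top face, so press it down about 2 mm while sliding it in.
- flap (a joint): Lift angle of the flap about its hinge, rad: 0 = lying flat (as found), positive = lifted; 0.1 is about 6 mm at the lip. Very light: half a newton at the lip lifts it, and it falls back.
- bay_centre (a point): Point on the tube's top face (85 mm up) at tube x = 16 mm, under the centre of the aluminium ejector plate, 50 x 36 mm. With the cover's rib straight above it the leading edge is 16 mm past the flap's lip (tube x = -61 mm), which is right. Same axes as the tube.
- ejector (a joint): Travel of the sprung ejector plate, m: 0 = standing 4 mm proud of the tube's top face (as found), 0.004 = pushed flush, the cover then lying flat on the tube. The spring takes 3 N to start and 9 N at full travel, so it raises the cover again if it is not held down.
- bottle: Bystander: green bottle, 48 mm across, 130 mm high, origin at the centre of its foot.
- mug: Bystander: white mug, 76 mm across and 90 mm high, origin at the centre of its foot.
- cog: Bystander: flat steel ring, 60 mm across, 8 mm high, origin at the centre of its underside.
- spanner: Bystander: steel spanner 150 mm long lying along its x, origin at the middle of its underside.
Mind the look-alikes: they are no part of the job. Of the things that look like the part that bears cover_rib, the largest one is meant.

How it is judged (in metres and radians):
On the way:
1. the leading edge is under the flap by about 10 mm or more (x of cover_tip in the frame of tube below -0.054 m and z of cover_tip in the frame of tube between 0.083 and 0.0905 m and y of cover_tip in the frame of tube between -0.01 and 0.01 m), for 0.1 s.
At the end, for the whole second after the job is handed in: Leading edge under the flap, 10 mm or more past its lip; both cover ends centred on the tube within 7 mm; cover flat (under 0.04 rad), ejector pushed in over 3 of its 4 mm; flap down (under 0.04 rad); gripper still pressing or gripping the cover (over 3 N), cover at rest (x of cover_tip in the frame of tube below -0.054 m and z of cover_tip in the frame of tube between 0.083 and 0.0905 m and y of cover_tip in the frame of tube between -0.007 and 0.007 m and y of cover_tail in the frame of tube between -0.008 and 0.008 m and z of cover_tail in the frame of tube below 0.0895 m and value of joint ejector above 0.003 m and angle between the z axis of cover_rib and the z axis of tube, either way round below 0.04 rad and value of joint flap below 0.04 rad and contact force between the fingers and cover above 3 N and linear speed of cover below 0.02 m/s); the arm keeps its last pose, push and grip.
It fails at once if the flap is lifted by more than 0.08 rad (about 5 mm at its lip) (value of joint flap above 0.08 rad).
It fails at once if a bystander is moved more than 30 mm (distance of any of bottle, mug, cog, spanner from where it was at the start of the episode above 0.03 m).
It fails at once if the bottle or the mug is tipped over (angle between any of bottle, mug's own z axis and vertical above 0.5 rad).
It also fails if it takes over 42 s, if anything falls off the work surface, if the arm or the gripper's body presses on something with over 40 N, if the wrist force passes 120 N, or if a joint passes its speed limit or range.

## Working session

There is one attempt and no reset: what is moved stays moved. The work goes in short steps, Python scripts to look and compute and a tool call to move; the robot and the scene stay as the last step left them, time stands still between calls to the robot, and variables do not carry over. Pictures are saved under pics/ and viewed, about 8 in all and at most 12, crops included, and the job is handed in when it is done.

Besides the shell and the picture viewer there is one more tool, called by a JSON object that holds its "method" and its "body". step_arm: Moves the arm, as the interface text tells. Its arguments: {"type":"object","properties":{"moves":{"type":"array"},"jaw":{"type":"number"},"force":{"type":"number"}},"required":["moves"]}

```bash
mkdir -p pics; ls
cat > h.py <<'E'
import numpy as np, cv2
from bench import ctrl
from scipy.spatial.transform import Rotation as R
def ray(s,u,v):
    T=np.array(s["world_to_cam"]);d=np.array([(u-s["cx"])/s["fx"],(v-s["cy"])/s["fy"],1.])
    return -T[:3,:3].T@T[:3,3], T[:3,:3].T@d
def at_z(s,u,v,z):
    o,d=ray(s,u,v);return o+d*(z-o[2])/d[2]
def proj(s,p):
    T=np.array(s["world_to_cam"]);c=T[:3,:3]@np.array(p)+T[:3,3]
    return np.array([s["fx"]*c[0]/c[2]+s["cx"],s["fy"]*c[1]/c[2]+s["cy"]])
def rot(st):
    q=st["tcp_rot"];return R.from_quat([q[1],q[2],q[3],q[0]])
E
python3 - <<'E'
from h import *
st=ctrl.read_state();print({k:np.round(v,3) for k,v in st.items()})
print(np.round(rot(st).as_matrix(),3))
for n in("side","top"):
    s=ctrl.snapshot(n);cv2.imwrite(f"pics/{n}0.png",s["color"])
    o,_=ray(s,0,0);print(n,o)
    for q,z in(("cover_rib",22),("cover_tip",5),("cover_tail",5),("flap_edge",95),("bay_centre",89),("tube",0),("bottle",0),("mug",0),("cog",0),("spanner",0)):
        for r in ctrl.landmark_of(q,s)[:4]:
            v,u=r["at"][0]*420,r["at"][1]*560
            print(q,round(r["p"],2),round(u),round(v),np.round(at_z(s,u,v,z)))
E
```

```text
pics
{'time': np.float64(0.0), 'qpos': array([ 1.27 ,  0.087,  0.175,  1.66 , -0.   ,  1.571]), 'joint_vel': array([ 0.   ,  0.001, -0.002, -0.002,  0.   ,  0.   ]), 'joint_efforts': array([-1.0000e-03, -5.2038e+01,  4.6481e+01,  1.6000e-02, -0.0000e+00,
        0.0000e+00]), 'ee_pos': array([162.919, 525.183, 303.196]), 'tcp_rot': array([-0.   ,  0.15 ,  0.989, -0.001]), 'force': array([-0.486, -0.445,  0.064]), 'wrist_torque': array([-0.039,  0.035, -0.002]), 'grip_width': np.float64(85.44)}
[[-0.955  0.296 -0.   ]
 [ 0.296  0.955 -0.001]
 [-0.    -0.001 -1.   ]]
side [ 348.45122991 -785.49626911  580.01881791]
cover_rib 0.84 298 271 [ 515. -145.   22.]
cover_rib 0.82 405 343 [ 646. -363.   22.]
cover_tip 0.95 273 289 [ 455. -168.    5.]
cover_tip 0.92 429 337 [ 702. -347.    5.]
cover_tip 0.8 198 298 [ 306. -164.    5.]
cover_tail 0.65 314 268 [ 555. -123.    5.]
cover_tail 0.65 387 362 [ 608. -381.    5.]
cover_tail 0.57 207 337 [ 318. -266.    5.]
flap_edge 0.73 248 177 [455. 160.  95.]
bay_centre 0.72 270 174 [517. 179.  89.]
tube 0.76 263 203 [496. 182.   0.]
bottle 0.63 248 1
[... 170 characters left out ...]
1986379 ]
cover_rib 0.93 348 212 [ 516. -139.   22.]
cover_rib 0.77 434 159 [ 649. -353.   22.]
cover_rib 0.62 382 294 [ 315. -220.   22.]
cover_tip 0.8 358 241 [ 443. -166.    5.]
cover_tip 0.61 425 138 [ 704. -338.    5.]
cover_tip 0.55 355 298 [ 303. -155.    5.]
cover_tail 0.83 343 191 [ 570. -128.    5.]
cover_tail 0.7 396 291 [ 320. -257.    5.]
cover_tail 0.62 436 179 [ 601. -364.    5.]
cover_tail 0.45 216 235 [459. 191.   5.]
flap_edge 0.92 216 233 [460. 176.  95.]
bay_centre 0.85 209 213 [507. 193.  89.]
tube 0.64 219 218 [502. 185.   0.]
bottle 0.96 152 226 [482. 353.   0.]
mug 0.64 444 234 [ 462. -381.    0.]
cog 0.54 297 224 [487. -11.   0.]
spanner 0.76 288 143 [693.  12.   0.]
```

Run:
```python
import cv2
t=cv2.imread("pics/top0.png")
cv2.imwrite("pics/top0b.png",cv2.resize(t[90:390,110:510],None,fx=2,fy=2,interpolation=cv2.INTER_CUBIC))
```

```text
(no output)
```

View pics/top0b.png

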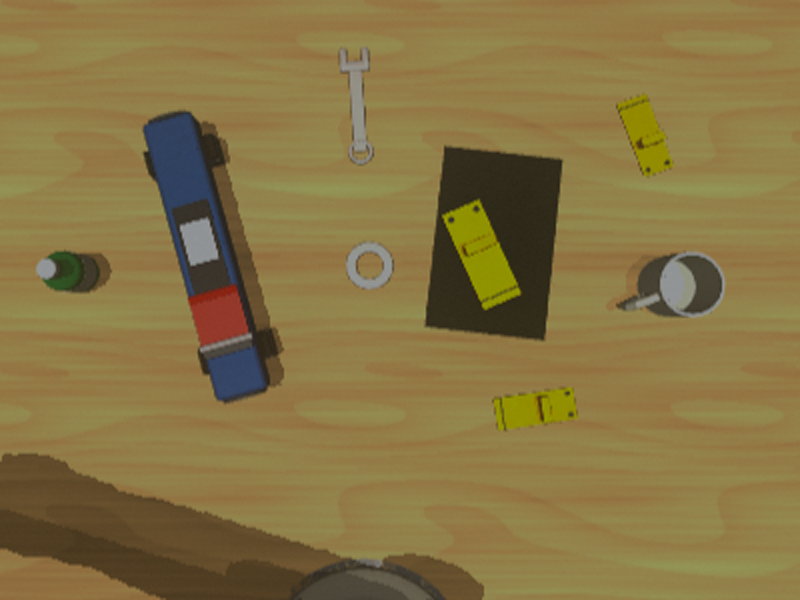

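View pics/side0.png

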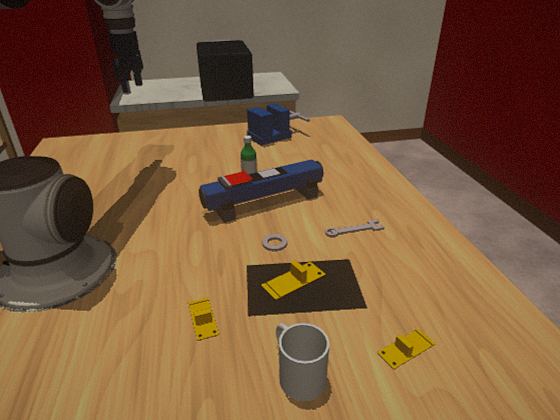

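Run:
```python
import cv2,numpy as np
t=cv2.imread("pics/top0.png");s=cv2.imread("pics/side0.png")
a=cv2.resize(t[140:300,175:255],None,fx=3.75,fy=3.75,interpolation=cv2.INTER_NEAREST)
b=cv2.resize(s[150:225,190:330],None,fx=3.5,fy=3.5,interpolation=cv2.INTER_NEAREST)
c=cv2.resize(t[185:250,325:375],None,fx=5,fy=5,interpolation=cv2.INTER_NEAREST)
im=np.zeros((600,800,3),np.uint8);im[:a.shape[0],:a.shape[1]]=a;im[:b.shape[0],305:305+b.shape[1]]=b;im[270:270+c.shape[0],305:305+c.shape[1]]=c
cv2.imwrite("pics/crops.png",im)
```

```text
(no output)
```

View pics/crops.png

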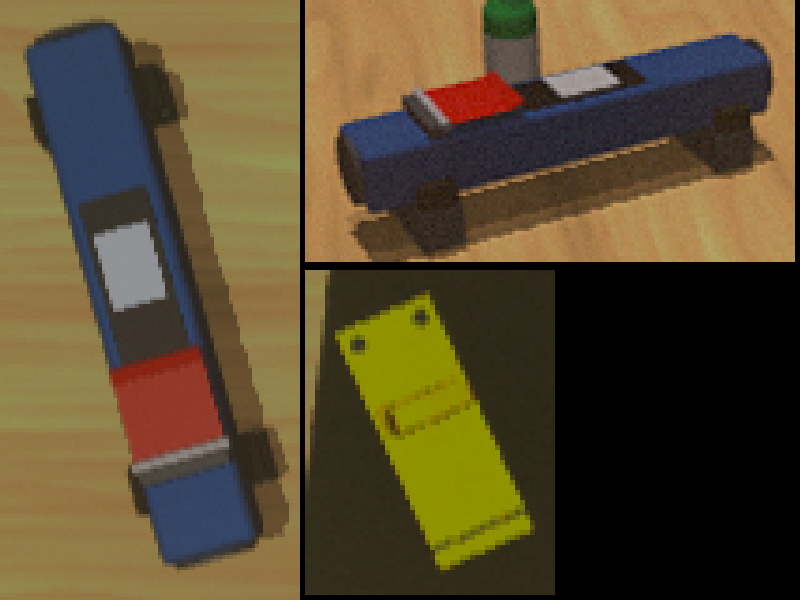

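```bash
cat > fit.py <<'E'
from h import *
from scipy.optimize import minimize
K=4
def hull(s,pose,pts):
    x,y,a=pose;c,n=np.cos(a),np.sin(a)
    q=np.array([proj(s,(x+c*p[0]-n*p[1],y+n*p[0]+c*p[1],p[2])) for p in pts])
    return cv2.convexHull(((q+.5)*K*16-8).astype(np.int32).reshape(-1,1,2))
def box(x0,x1,y0,y1,z0,z1=None):
    return [(x,y,z) for x in(x0,x1) for y in(y0,y1) for z in({z0,z1 if z1 is not None else z0})]
def fit(terms,p0):
    # terms: (snapshot, mask, [list of point sets])
    T=[(s,cv2.resize(m.astype(np.float32),None,fx=K,fy=K,interpolation=cv2.INTER_LINEAR),parts) for s,m,parts in terms]
    def cost(p):
        e=0
        for s,m,parts in T:
            r=np.zeros(m.shape,np.uint8)
            for q in parts: cv2.fillConvexPoly(r,hull(s,(p[0],p[1],p[2]/100),q),1,shift=4)
            e+=np.abs(r-m).sum()
        return e/K/K
    best=None
    p=np.array([p0[0],p0[1],p0[2]*100])
    for sz in(15,6,3):
        r=minimize(cost,p,method="Nelder-Mead",options=dict(initial_simplex=[p,p+[sz,0,0],p+[0,sz,0],p+[0,0,sz]],xatol=.05,fatol=.02));p=r.x
    return np.array([p[0],p[1],p[2]/100]),r.fun
def masks(s):
    b,g,r=[s["color"][...,i].astype(int) for i in range(3)]
    yel=(np.minimum(r,g)>2.5*b+20)&(g>.75*r)
    red=(r>2*g)&(r>2*b)&(r>60)
    gry=(abs(r-b)<35)&(abs(r-g)<25)&(g>115)
    return yel,red,gry
def keep(m,u,v):
    n,l=cv2.connectedComponents(m.astype(np.uint8));
    ids=l[int(v)-6:int(v)+7,int(u)-6:int(u)+7];ids=ids[ids>0]
    return l==np.bincount(ids).argmax()
COVER=lambda z:[box(-77,53,-26,26,z,z+4),box(-7,7,-20,20,z+4,z+34)]
EJ=[box(-9,41,-18,18,89)]
FL=[box(-102,-54.5,-29,29,93.5),box(-54.5,-44.5,-29,29,93.5,97)]
E
python3 - <<'E'
from fit import *
ss={n:ctrl.snapshot(n) for n in("side","top")}
E_,C_={},{}
for n,s in ss.items():
    y,r,g=masks(s)
    q=proj(s,(518,-142,20));cm=keep(y,*q)
    ej=proj(s,(512,186,89));gm=keep(g,*ej); fl=proj(s,(432,168,93));rm=keep(r,*fl)
    print(n,s["fx"],cm.sum(),gm.sum(),rm.sum())
    C_[n]=(s,cm,COVER(3));E_[n]=[(s,gm,EJ),(s,rm,FL)]
    print(" cover",*fit([C_[n]],(518,-142,.35)))
    print(" ej",*fit(E_[n][:1],(496,182,.27)));print(" flap",*fit(E_[n][1:],(496,182,.27)))
    print(" both",*fit(E_[n],(496,182,.27)))
print("cover",*fit(list(C_.values()),(518,-142,.35)))
print("tube",*fit(E_["top"]+E_["side"],(496,182,.27)))
E
```

```text
side 410.91749044085196 308 114 249
 cover [ 543.2869791  -104.46065652   -1.56787003] 668.857421875
 ej [4.97172781e+02 1.84613324e+02 2.82974816e-01] 17.822265625
 flap [4.99278125e+02 1.86361854e+02 2.78741648e-01] 25.845703125
 both [4.98583293e+02 1.84809462e+02 2.63962647e-01] 47.18359375
top 455.26161770163014 1077 307 619
 cover [ 5.15301193e+02 -1.41650364e+02  4.13953840e-01] 65.359375
 ej [4.98048538e+02 1.89091963e+02 2.70402773e-01] 34.658203125
 flap [4.99626489e+02 1.89246916e+02 2.79535601e-01] 38.095703125
 both [4.99075577e+02 1.89234258e+02 2.79835701e-01] 79.154296875
cover [ 5.15330701e+02 -1.41338699e+02  4.16606557e-01] 966.69921875
tube [4.98922647e+02 1.88796371e+02 2.80507554e-01] 146.990234375
```

```bash
cat > goto.py <<'E'
import sys
from h import *
st=ctrl.read_state();M=rot(st).as_matrix()
x,y,z,yaw=map(float,sys.argv[1:5])
print("t",st["time"],"pos",np.round(st["ee_pos"],1),"yaw_y",np.arctan2(M[1,1],M[0,1]).round(4),"zax",M[:,2].round(4),"F",np.round(st["force"],1),"w",round(st["grip_width"],1),"q",np.round(st["qpos"],2))
d=(yaw-np.arctan2(M[1,1],M[0,1])+np.pi/2)%np.pi-np.pi/2
print("offset",np.round(M.T@(np.array([x,y,z])-st["ee_pos"]),1),"spin",round(-np.degrees(d),2))
E
python3 goto.py 515.3 -141.5 180 .415
```

```text
t 1.2 pos [163.  525.3 303.9] yaw_y 1.27 zax [-0.  0. -1.] F [-0.1  0.2  0.9] w 85.6 q [1.27 0.09 0.18 1.66 0.   1.57]
offset [-534.1 -532.5  123.9] spin 48.99
```

{"method": "step_arm", "body": {"moves": [{"offset":[-35,-35,0],"spin":8},{"offset":[-70,-70,0],"spin":16},{"offset":[-105,-105,0],"spin":24},{"offset":[-140,-140,0],"spin":32},{"offset":[-175,-175,0],"spin":40},{"offset":[-210,-210,0],"spin":49},{"offset":[-245,-245,0],"spin":49},{"offset":[-280,-280,0],"spin":49}], "jaw": 60, "force": 60}}

```text
time: 2.0
ee_pos: [347.8, 173.1, 304.2]
tcp_rot: [0.0, 0.546, 0.838, 0.0]
force: [0.8, 0.5, -0.5]
grip_width: 60.3
```

```bash
python3 goto.py 515.3 -141.5 180 .415
```

```text
t 2.0 pos [347.8 173.1 304.2] yaw_y 0.4146 zax [ 1.e-03  5.e-04 -1.e+00] F [ 0.8  0.5 -0.5] w 60.3 q [ 0.46 -0.3  -0.17  1.69 -0.    1.62]
offset [-355.4   26.5  124.2] spin -0.02
```

{"method": "step_arm", "body": {"moves": [{"offset":[-48,3.5,12],"spin":0},{"offset":[-96,7,24],"spin":0},{"offset":[-144,10.5,36],"spin":0},{"offset":[-192,14,60],"spin":0},{"offset":[-240,18,80],"spin":0},{"offset":[-288,22,100],"spin":0},{"offset":[-336,25,115],"spin":0},{"offset":[-355.4,26.5,124],"spin":0}]}}

```text
time: 2.8
ee_pos: [515.9, -144.3, 178.8]
tcp_rot: [0.0, 0.547, 0.837, 0.0]
force: [-0.8, 0.4, -0.6]
grip_width: 60.1
```

{"method": "step_arm", "body": {"moves": [{"offset":[0,0,0],"spin":0},{"offset":[0,0,0],"spin":0}]}}

```text
time: 3.0
ee_pos: [515.6, -144.7, 178.2]
tcp_rot: [-0.001, 0.548, 0.837, 0.0]
force: [-0.8, 0.8, 0.1]
grip_width: 60.0
```

```bash
python3 goto.py 515.3 -141.5 83 .415
python3 - <<'E'
from h import *
s=ctrl.snapshot("side");t=ctrl.snapshot("top")
a=cv2.resize(s["color"][200:330,230:390],None,fx=2.5,fy=2.5);b=cv2.resize(t["color"][150:290,290:420],None,fx=2.5,fy=2.5)
im=np.zeros((360,800,3),np.uint8);im[:a.shape[0],:a.shape[1]]=a;im[:b.shape[0],420:420+b.shape[1]]=b
cv2.imwrite("pics/hover.png",im)
E
```

```text
t 3.0 pos [ 515.6 -144.7  178.2] yaw_y 0.4114 zax [-1.1e-03  9.0e-04 -1.0e+00] F [-0.8  0.8  0.1] w 60.0 q [-0.27  0.04 -0.11  1.42  0.    0.89]
offset [ 3.   1.1 95.2] spin -0.21
```

View pics/hover.png

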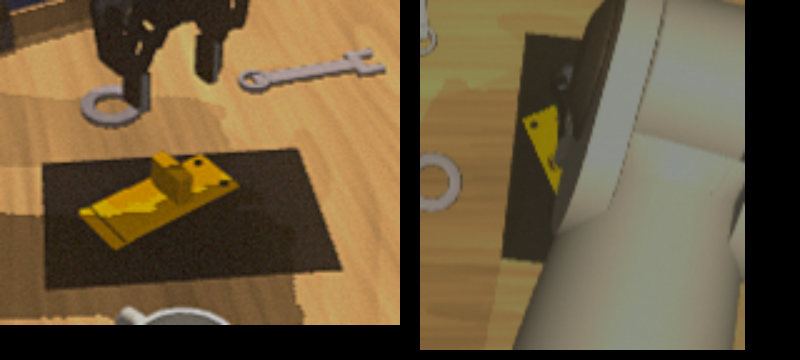

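The crop shows the large cover on the mat (rib at about (170,175) in the left crop, line end lower left, dots upper right) with the jaws straddling it along its x. I'll go down.

{"method": "step_arm", "body": {"moves": [{"offset":[3,1,35],"spin":0},{"offset":[3,1,65],"spin":0},{"offset":[3,1,85],"spin":0},{"offset":[3,1,94.5],"spin":-0.2},{"offset":[3,1,94.5],"spin":-0.2},{"offset":[3,1,94.5],"spin":-0.2}]}}

```text
time: 3.7
ee_pos: [516.0, -140.1, 86.3]
tcp_rot: [0.001, 0.545, 0.838, 0.001]
force: [0.0, 0.5, 0.2]
grip_width: 60.2
```

{"method": "step_arm", "body": {"moves": [{"offset":[0,0,0],"spin":0},{"offset":[0,0,0],"spin":0},{"offset":[0,0,0],"spin":0},{"offset":[0,0,0],"spin":0},{"offset":[0,0,0],"spin":0},{"offset":[0,0,0],"spin":0},{"offset":[0,0,0],"spin":0},{"offset":[0,0,0],"spin":0}], "jaw": 5}}

```text
time: 4.5
ee_pos: [516.5, -140.3, 87.2]
tcp_rot: [0.002, 0.545, 0.838, 0.001]
force: [-0.5, 0.6, 5.4]
grip_width: 12.9
```

```bash
python3 goto.py 515.3 -141.5 83 .415
```

```text
t 4.5 pos [ 516.5 -140.3   87.2] yaw_y 0.4174 zax [ 3.8e-03 -3.0e-04 -1.0e+00] F [-0.5  0.6  5.4] w 12.9 q [-0.27  0.08 -0.26  1.23  0.    0.89]
offset [-0.7 -1.6  4.2] spin 0.14
```

{"method": "step_arm", "body": {"moves": [{"offset":[0,0,-15],"spin":0},{"offset":[0,0,-45],"spin":0},{"offset":[0,0,-80],"spin":0},{"offset":[0,0,-115],"spin":0},{"offset":[0,0,-145],"spin":0},{"offset":[0,0,-145],"spin":0},{"offset":[0,0,-145],"spin":0}]}}

```text
time: 5.2
ee_pos: [516.1, -140.3, 233.2]
tcp_rot: [0.002, 0.545, 0.838, 0.001]
force: [0.0, 0.2, -1.9]
grip_width: 12.9
```

```bash
python3 goto.py 543.2 201.2 230 .281
python3 - <<'E'
from h import *
s=ctrl.snapshot("side");cv2.imwrite("pics/lift.png",cv2.resize(s["color"][130:330,180:420],None,fx=3,fy=3))
E
```

```text
t 5.2 pos [ 516.1 -140.3  233.2] yaw_y 0.4173 zax [ 5.3e-03 -7.0e-04 -1.0e+00] F [ 0.   0.2 -1.9] w 12.9 q [-0.27  0.03 -0.02  1.52  0.    0.89]
offset [301.3 163.2   3.1] spin 7.81
```

View pics/lift.png

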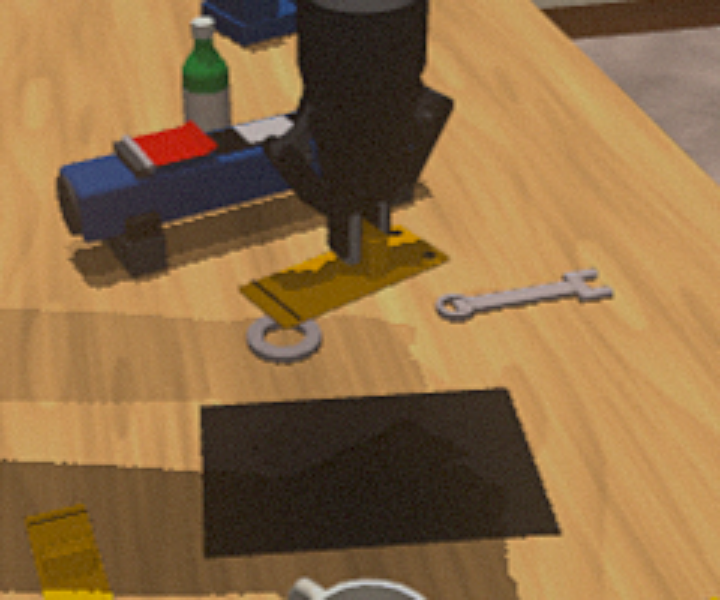

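{"method": "step_arm", "body": {"moves": [{"offset":[30,16,2],"spin":1},{"offset":[70,38,2],"spin":2},{"offset":[110,60,2],"spin":3},{"offset":[150,81,2],"spin":4},{"offset":[190,103,2],"spin":5},{"offset":[230,125,2],"spin":6},{"offset":[270,146,2],"spin":7},{"offset":[301,163,2],"spin":7.8}]}}

```text
time: 6.05
ee_pos: [541.9, 203.3, 228.3]
tcp_rot: [0.001, 0.601, 0.799, -0.0]
force: [0.2, 0.7, -1.9]
grip_width: 12.7
```

{"method": "step_arm", "body": {"moves": [{"offset":[0,0,0],"spin":0},{"offset":[0,0,0],"spin":0},{"offset":[0,0,0],"spin":0}]}}

```text
time: 6.35
ee_pos: [541.7, 202.5, 227.4]
tcp_rot: [0.0, 0.601, 0.799, -0.001]
force: [0.4, 0.2, -1.5]
grip_width: 12.9
```

```bash
python3 goto.py 543.2 201.2 190 .281
python3 - <<'E'
from h import *
s=ctrl.snapshot("side");t=ctrl.snapshot("top")
a=cv2.resize(s["color"][110:230,180:340],None,fx=5,fy=5)[:, :800]
cv2.imwrite("pics/side_over.png",a);cv2.imwrite("pics/top_over.png",t["color"])
cv2.imwrite("pics/top_over_c.png",cv2.resize(t["color"][140:300,150:290],None,fx=3.6,fy=3.6))
E
```

```text
t 6.35 pos [541.7 202.5 227.4] yaw_y 0.2813 zax [-6.0e-04 -1.7e-03 -1.0e+00] F [ 0.4  0.2 -1.5] w 12.9 q [ 0.36  0.14  0.09  1.52 -0.    1.65]
offset [-1.6  1.2 37.4] spin 0.02
```

View pics/side_over.png

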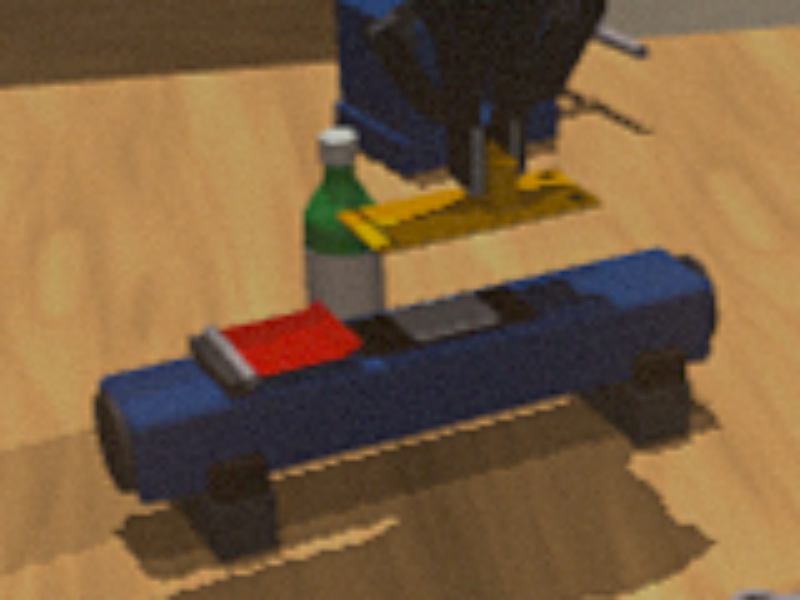

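View pics/top_over_c.png

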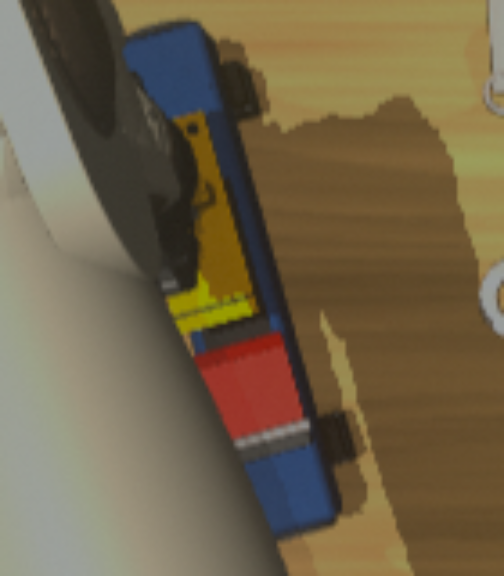

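{"method": "step_arm", "body": {"moves": [{"offset":[-1,1,20],"spin":0},{"offset":[-1.6,1.2,42],"spin":0},{"offset":[-1.6,1.2,42],"spin":0},{"offset":[-1.6,1.2,42],"spin":0}]}}

```text
time: 6.85
ee_pos: [543.5, 200.1, 186.5]
tcp_rot: [0.0, 0.602, 0.799, -0.0]
force: [0.6, 0.7, -0.5]
grip_width: 13.2
```

```bash
cat > edge.py <<'E'
# visible right edge and leading edge of the held cover in the top view, against the tube fit
from h import *
TX,TY,TA=499,188.5,.28
def tube(p):
    d=np.array(p[:2])-[TX,TY];c,n=np.cos(TA),np.sin(TA);return np.array([c*d[0]+n*d[1],-n*d[0]+c*d[1]])
def world(x,y,z):
    c,n=np.cos(TA),np.sin(TA);return np.array([TX+c*x-n*y,TY+n*x+c*y,z])
def run(h=84,save=None):
    st=ctrl.read_state();t=ctrl.snapshot("top")
    top=st["ee_pos"][2]-h+4;tc=tube(st["ee_pos"])
    b,g,r=[t["color"][...,i].astype(np.float32) for i in range(3)]
    sat=(r-b)/(r+b+30)       # yellow high, blue negative
    print("TCP in tube",tc.round(1),"top z",round(top,1))
    # right edge: scan along tube -y (to the right in the picture) at each tube x
    P=[]
    for dx in np.arange(-70,50,4):
        ys=np.arange(-8,-50,-.5);uv=np.array([proj(t,world(tc[0]+dx,y+tc[1],top)) for y in ys],np.float32)
        v=cv2.remap(sat,uv[:,0],uv[:,1],cv2.INTER_LINEAR).ravel()
        k=np.where((v[:-1]>.25)&(v[1:]<=.25))[0]
        if len(k) and v[:6].max()>.3: P.append((dx,ys[k[0]]+tc[1]))
    P=np.array(P);print("right edge n",len(P),"pts",P.round(1).tolist())
    if len(P)>4:
        for _ in range(3):
            m=np.polyfit(P[:,0],P[:,1],1);e=abs(np.polyval(m,P[:,0])-P[:,1]);P=P[e<max(2*np.median(e),.5)]
        print("cover y at rib in tube",(np.polyval(m,0)+26).round(2),"at tip",(np.polyval(m,-77)+26).round(2),"yaw rel",m[0].round(4))
    if save:
        q=[proj(t,world(tc[0]+a,tc[1]+c_,top)) for a,c_ in((-77,-26),(-77,26),(53,26),(53,-26))]
        q=np.array(q);o=q.mean(0)-[45,45];im=cv2.resize(t["color"][int(o[1]):int(o[1])+90,int(o[0]):int(o[0])+90],None,fx=6,fy=6,interpolation=cv2.INTER_CUBIC)
        cv2.polylines(im,[((q+.5-o.astype(int))*6).astype(int)],True,(255,0,255),1);cv2.imwrite(save,im)
if __name__=="__main__":
    import sys;run(float(sys.argv[1]) if len(sys.argv)>1 else 84,sys.argv[2] if len(sys.argv)>2 else None)
E
python3 goto.py 543.2 201.2 175 .281;python3 edge.py 84 pics/e1.png
```

```text
t 6.85 pos [543.5 200.1 186.5] yaw_y 0.2791 zax [ 2.0e-04 -1.4e-03 -1.0e+00] F [ 0.6  0.7 -0.5] w 13.2 q [ 0.35  0.14  0.01  1.44 -0.    1.64]
offset [ 1.2  0.  11.5] spin -0.11
TCP in tube [46.  -1.2] top z 106.5
right edge n 20 pts [[-70.0, -27.7], [-66.0, -27.2], [-62.0, -27.7], [-58.0, -27.2], [-54.0, -27.7], [-50.0, -27.7], [-46.0, -27.7], [-42.0, -27.7], [-38.0, -27.7], [-34.0, -28.2], [-30.0, -27.7], [-26.0, -27.7], [-22.0, -27.7], [-18.0, -27.7], [-14.0, -27.2], [-10.0, -27.7], [-6.0, -27.7], [-2.0, -27.7], [2.0, -27.7], [46.0, -27.7]]
cover y at rib in tube -1.66 at tip -1.53 yaw rel -0.0016
```

View pics/e1.png

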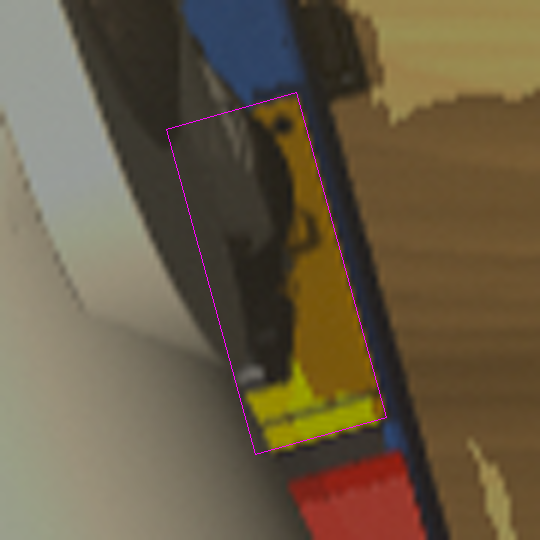

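{"method": "step_arm", "body": {"moves": [{"offset":[1.5,0,6],"spin":0},{"offset":[1.5,0,11],"spin":0},{"offset":[1.5,0,11],"spin":0},{"offset":[1.5,0,11],"spin":0}]}}

```text
time: 7.3
ee_pos: [543.3, 201.8, 176.2]
tcp_rot: [0.001, 0.602, 0.799, 0.0]
force: [-0.4, 0.5, -0.9]
grip_width: 12.7
```

{"method": "step_arm", "body": {"moves": [{"offset":[0,0,2],"spin":0},{"offset":[0,0,3],"spin":0},{"offset":[0,0,3],"spin":0}]}}

```text
time: 7.6
ee_pos: [543.3, 201.9, 173.3]
tcp_rot: [0.001, 0.602, 0.799, 0.0]
force: [0.2, -0.7, -1.0]
grip_width: 13.1
```

```bash
python3 goto.py 543.2 201.2 175 .28;python3 edge.py 84 pics/e2.png
```

```text
t 7.6 pos [543.3 201.9 173.3] yaw_y 0.2796 zax [ 1.4e-03 -9.0e-04 -1.0e+00] F [ 0.2 -0.7 -1. ] w 13.1 q [ 0.36  0.15 -0.01  1.41 -0.    1.65]
offset [-0.6 -0.3 -1.7] spin -0.03
TCP in tube [46.3  0.6] top z 93.3
right edge n 20 pts [[-70.0, -25.9], [-66.0, -24.9], [-62.0, -25.9], [-58.0, -25.9], [-54.0, -25.9], [-50.0, -25.9], [-46.0, -25.9], [-42.0, -25.9], [-38.0, -25.9], [-34.0, -26.4], [-30.0, -25.9], [-26.0, -25.9], [-22.0, -25.9], [-18.0, -25.9], [-14.0, -25.9], [-10.0, -25.9], [-6.0, -25.9], [-2.0, -25.9], [2.0, -25.9], [46.0, -25.9]]
cover y at rib in tube 0.1 at tip 0.1 yaw rel -0.0
```

{"method": "step_arm", "body": {"moves": [{"offset":[0,0,1.5],"spin":0},{"offset":[0,0,1.5],"spin":0},{"offset":[0,0,1.5],"spin":0}]}}

```text
time: 7.95
ee_pos: [543.4, 201.9, 172.1]
tcp_rot: [0.001, 0.602, 0.799, 0.0]
force: [-0.7, -0.2, 3.3]
grip_width: 12.7
```

{"method": "step_arm", "body": {"moves": [{"offset":[0,0,1.5],"spin":0},{"offset":[0,0,1.5],"spin":0},{"offset":[0,0,1.5],"spin":0}]}}

```text
time: 8.25
ee_pos: [543.4, 201.9, 170.9]
tcp_rot: [0.001, 0.602, 0.799, 0.0]
force: [-2.2, 0.0, 4.7]
grip_width: 12.8
```

{"method": "step_arm", "body": {"moves": [{"offset":[0,0,1],"spin":0},{"offset":[0,0,1],"spin":0},{"offset":[0,0,1],"spin":0}]}}

```text
time: 8.55
ee_pos: [543.4, 201.9, 170.2]
tcp_rot: [0.001, 0.602, 0.799, 0.0]
force: [-1.9, -0.9, 5.4]
grip_width: 13.1
```

```bash
python3 goto.py 543.2 201.2 170 .28;python3 edge.py 84.2
python3 - <<'E'
from h import *
s=ctrl.snapshot("side");cv2.imwrite("pics/side2.png",cv2.resize(s["color"][140:220,200:320],None,fx=6,fy=6,interpolation=cv2.INTER_CUBIC))
E
```

```text
t 8.55 pos [543.4 201.9 170.2] yaw_y 0.2795 zax [ 2.2e-03 -5.0e-04 -1.0e+00] F [-1.9 -0.9  5.4] w 13.1 q [ 0.36  0.15 -0.02  1.41 -0.    1.65]
offset [-0.6 -0.4  0.2] spin -0.03
TCP in tube [46.3  0.6] top z 90.0
right edge n 20 pts [[-70.0, -25.9], [-66.0, -25.4], [-62.0, -25.9], [-58.0, -25.9], [-54.0, -25.4], [-50.0, -25.9], [-46.0, -25.4], [-42.0, -25.9], [-38.0, -25.9], [-34.0, -25.9], [-30.0, -25.9], [-26.0, -25.9], [-22.0, -25.9], [-18.0, -25.9], [-14.0, -25.9], [-10.0, -25.9], [-6.0, -25.9], [-2.0, -25.4], [2.0, -25.9], [46.0, -25.9]]
cover y at rib in tube 0.16 at tip 0.28 yaw rel -0.0016
```

View pics/side2.png

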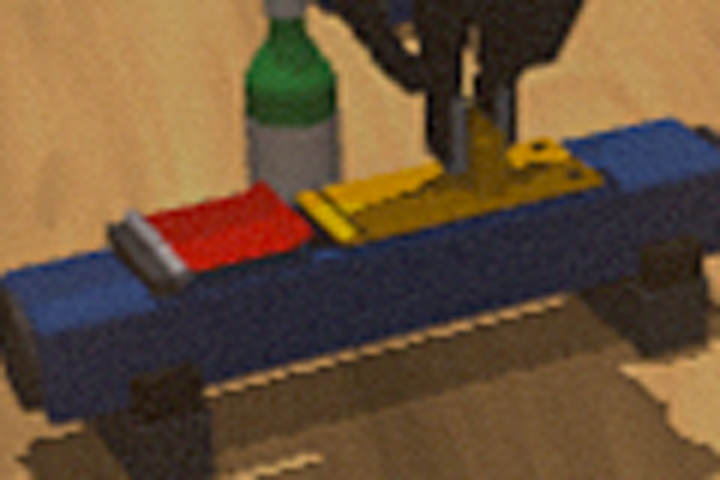

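{"method": "step_arm", "body": {"moves": [{"offset":[0,-3,0.6],"spin":0},{"offset":[0,-6,0.6],"spin":0},{"offset":[0,-9,0.6],"spin":0},{"offset":[0,-12,0.6],"spin":0},{"offset":[0,-12,0.6],"spin":0},{"offset":[0,-12,0.6],"spin":0}]}}

```text
time: 9.25
ee_pos: [532.7, 198.8, 170.5]
tcp_rot: [0.002, 0.602, 0.799, 0.002]
force: [1.5, 1.0, 5.8]
grip_width: 12.6
```

```bash
python3 goto.py 514.0 193.0 170 .28;python3 edge.py 84.2
python3 - <<'E'
from h import *
s=ctrl.snapshot("side");cv2.imwrite("pics/side3.png",cv2.resize(s["color"][140:220,200:320],None,fx=6,fy=6,interpolation=cv2.INTER_CUBIC))
E
```

```text
t 9.25 pos [532.7 198.8 170.5] yaw_y 0.2795 zax [ 5.e-03  4.e-04 -1.e+00] F [1.5 1.  5.8] w 12.6 q [ 0.36  0.12 -0.05  1.4  -0.    1.65]
offset [ -0.5 -19.6   0.4] spin -0.03
TCP in tube [35.2  0.6] top z 90.3
right edge n 20 pts [[-70.0, -25.9], [-66.0, -25.9], [-62.0, -25.9], [-58.0, -25.9], [-54.0, -25.9], [-50.0, -25.9], [-46.0, -25.9], [-42.0, -25.9], [-38.0, -25.9], [-34.0, -25.9], [-30.0, -26.4], [-26.0, -25.9], [-22.0, -26.4], [-18.0, -25.9], [-14.0, -25.9], [-10.0, -25.9], [-6.0, -25.9], [-2.0, -25.9], [42.0, -13.9], [46.0, -25.9]]
cover y at rib in tube 0.04 at tip 0.13 yaw rel -0.0013
```

View pics/side3.png

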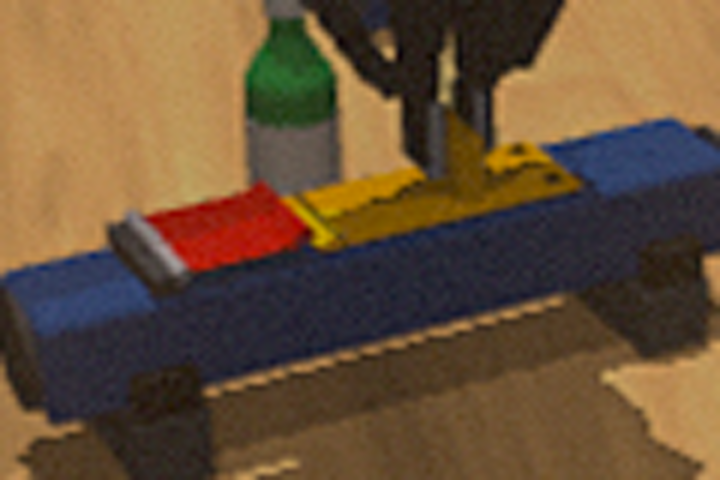

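{"method": "step_arm", "body": {"moves": [{"offset":[0,0,1],"spin":0},{"offset":[0,-3,1],"spin":0},{"offset":[0,-6,1],"spin":0},{"offset":[0,-9,1],"spin":0},{"offset":[0,-9,1],"spin":0}]}}

```text
time: 9.85
ee_pos: [524.8, 196.6, 170.5]
tcp_rot: [0.003, 0.602, 0.799, 0.003]
force: [2.3, 0.8, 6.0]
grip_width: 13.0
```

```bash
python3 goto.py 514.0 193.0 170 .28;python3 edge.py 84.2
python3 - <<'E'
from h import *
s=ctrl.snapshot("side");cv2.imwrite("pics/side4.png",cv2.resize(s["color"][140:220,200:320],None,fx=6,fy=6,interpolation=cv2.INTER_CUBIC))
E
```

```text
t 9.85 pos [524.8 196.6 170.5] yaw_y 0.2795 zax [ 0.008   0.0014 -1.    ] F [2.3 0.8 6. ] w 13.0 q [ 0.36  0.1  -0.07  1.4  -0.    1.65]
offset [ -0.5 -11.4   0.4] spin -0.03
TCP in tube [27.1  0.7] top z 90.3
right edge n 20 pts [[-70.0, -25.8], [-66.0, -25.8], [-62.0, -25.8], [-58.0, -26.3], [-54.0, -25.8], [-50.0, -25.8], [-46.0, -25.8], [-42.0, -25.8], [-38.0, -25.8], [-34.0, -25.8], [-30.0, -25.8], [-26.0, -25.8], [-22.0, -25.8], [-18.0, -25.8], [-14.0, -25.8], [-10.0, -25.3], [-6.0, -25.8], [-2.0, -25.8], [42.0, -14.3], [46.0, -25.8]]
cover y at rib in tube 0.31 at tip 0.03 yaw rel 0.0037
```

View pics/side4.png

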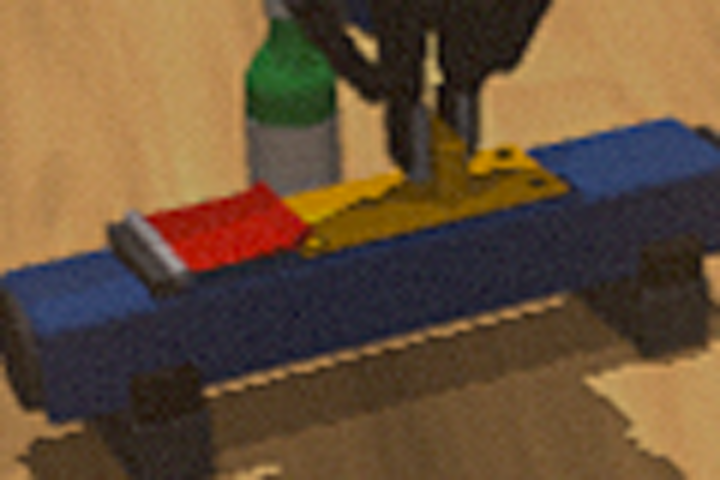

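{"method": "step_arm", "body": {"moves": [{"offset":[0,-3,1],"spin":0},{"offset":[0,-6,1],"spin":0},{"offset":[0,-9,1],"spin":0},{"offset":[0,-12,1],"spin":0},{"offset":[0,-12.5,1],"spin":0},{"offset":[0,-12.5,1],"spin":0}]}}

```text
time: 10.55
ee_pos: [514.0, 193.6, 170.4]
tcp_rot: [0.004, 0.602, 0.799, 0.004]
force: [3.8, 1.3, 6.5]
grip_width: 12.6
```

{"method": "step_arm", "body": {"moves": [{"offset":[0,0,1],"spin":0},{"offset":[0,0,2],"spin":0},{"offset":[0,0,3],"spin":0},{"offset":[0,0,3],"spin":0}]}}

```text
time: 10.95
ee_pos: [514.2, 193.6, 169.2]
tcp_rot: [0.004, 0.602, 0.799, 0.005]
force: [-4.3, -1.1, 16.8]
grip_width: 13.0
```

```bash
python3 goto.py 514.0 193.0 170 .28;python3 edge.py 84.2
```

```text
t 10.95 pos [514.2 193.6 169.2] yaw_y 0.2795 zax [ 0.0132  0.0032 -0.9999] F [-4.3 -1.1 16.8] w 13.0 q [ 0.36  0.07 -0.11  1.39 -0.    1.65]
offset [-0.6 -0.3 -0.8] spin -0.03
TCP in tube [16.   0.7] top z 89.0
right edge n 19 pts [[-70.0, -26.8], [-66.0, -27.3], [-62.0, -26.3], [-58.0, -25.3], [-54.0, -26.3], [-50.0, -25.8], [-46.0, -25.8], [-42.0, -25.8], [-38.0, -25.8], [-34.0, -25.8], [-30.0, -25.8], [-26.0, -25.8], [-22.0, -25.8], [-18.0, -25.8], [-14.0, -25.3], [-10.0, -25.8], [-6.0, -25.8], [42.0, -14.3], [46.0, -25.3]]
cover y at rib in tube 0.82 at tip -0.55 yaw rel 0.0178
```

{"method": "step_arm", "body": {"moves": [{"offset":[0,0,1],"spin":0},{"offset":[0,0,2],"spin":0},{"offset":[0,0,2],"spin":0},{"offset":[0,0,2],"spin":0}]}}

```text
time: 11.4
ee_pos: [514.1, 193.6, 169.2]
tcp_rot: [0.005, 0.602, 0.799, 0.006]
force: [-6.0, -2.9, 17.7]
grip_width: 12.2
```

```bash
python3 goto.py 514.0 193.0 170 .28
python3 - <<'E'
from h import *
s=ctrl.snapshot("side");cv2.imwrite("pics/side5.png",cv2.resize(s["color"][140:220,200:320],None,fx=6,fy=6,interpolation=cv2.INTER_CUBIC))
t=ctrl.snapshot("top");cv2.imwrite("pics/top5.png",t["color"])
E
```

```text
t 11.4 pos [514.1 193.6 169.2] yaw_y 0.2795 zax [ 0.0145  0.0037 -0.9999] F [-6.  -2.9 17.7] w 12.2 q [ 0.36  0.06 -0.11  1.38 -0.    1.65]
offset [-0.5 -0.2 -0.8] spin -0.03
```

View pics/side5.png

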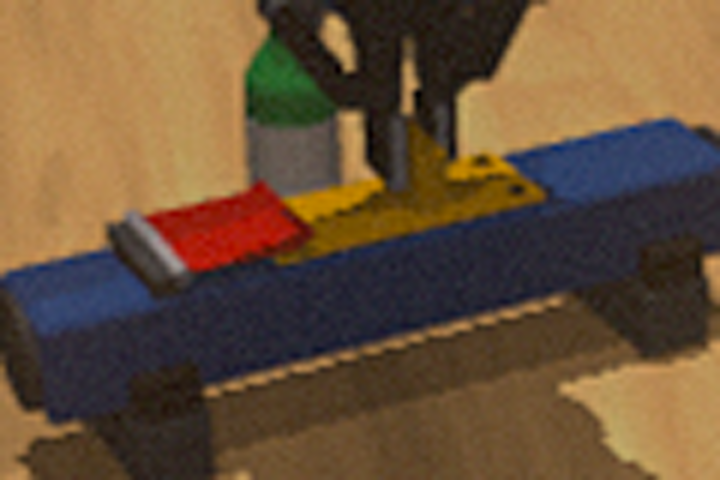

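{"method": "step_arm", "body": {"moves": [{"offset":[-0.6,-0.5,1.5],"spin":0},{"offset":[-0.6,-0.7,3],"spin":0},{"offset":[-0.6,-0.7,3.5],"spin":0},{"offset":[-0.6,-0.7,3.5],"spin":0},{"offset":[-0.6,-0.7,3.5],"spin":0}]}}

```text
time: 12.0
ee_pos: [513.9, 193.4, 169.1]
tcp_rot: [0.005, 0.602, 0.799, 0.008]
force: [-8.0, -0.1, 27.0]
grip_width: 13.1
```

```bash
python3 goto.py 514.0 193.0 170 .28; python3 edge.py 84.2 pics/e6.png
python3 - <<'E'
from h import *
s=ctrl.snapshot("side");a=s["color"]
t=ctrl.snapshot("top")
import h
for n,x in(("side",s),("top",t)):
    for q in("cover_tip","cover_tail","flap_edge"):
        for r in ctrl.landmark_of(q,x)[:4]: print(n,q,round(r["p"],2),round(r["at"][1]*560,1),round(r["at"][0]*420,1))
from edge import world
for nm,p in(("tail",world(69,0,87)),("lip",world(-44.5,0,95))): print(nm,proj(s,p).round(1),proj(t,p).round(1))
st=ctrl.read_state();print(st["force"],st["wrist_torque"],np.abs(st["joint_vel"]).max(),st["time"])
E
```

```text
t 12.0 pos [513.9 193.4 169.1] yaw_y 0.2798 zax [ 0.0178  0.006  -0.9998] F [-8.  -0.1 27. ] w 13.1 q [ 0.36  0.06 -0.11  1.38 -0.    1.65]
offset [-0.4 -0.  -0.9] spin -0.01
TCP in tube [15.7  0.6] top z 88.9
right edge n 19 pts [[-70.0, -26.9], [-66.0, -26.9], [-62.0, -26.4], [-58.0, -25.4], [-54.0, -25.9], [-50.0, -25.4], [-46.0, -25.9], [-42.0, -25.4], [-38.0, -25.9], [-34.0, -25.4], [-30.0, -25.9], [-26.0, -25.9], [-22.0, -25.9], [-18.0, -25.9], [-14.0, -25.4], [-10.0, -25.9], [-6.0, -25.4], [42.0, -14.4], [46.0, -15.9]]
cover y at rib in tube 0.71 at tip -0.46 yaw rel 0.0152
side cover_tip 0.87 197.7 301.9
side cover_tip 0.82 244.5 178.2
side cover_tip 0.74 429.0 338.5
side cover_tail 0.9 283.6 166.8
side cover_tail 0.84 385.4 365.1
side flap_edge 0.67 249.2 177.7
top cover_tip 0.9 356.3 297.2
top cover_tip 0.87 217.8 244.1
top cover_tip 0.62 423.1 135.0
top cover_tip 0.58 206.2 186.3
top cover_tail 0.88 203.7 187.3
top cover_tail 0.87 442.5 174.9
top cover_tail 0.76 395.6 290.9
top flap_edge 0.76 218.2 236.6
tail [286.  168.2] [203.6 188.6]
lip [247.9 174.5] [215.8 235.1]
[-8.30930653e+00  4.70151984e-03  2.66401953e+01] [-0.31604759  2.40879699 -0.04453639] 0.0013663531460112535 12.45
```

{"method": "step_arm", "body": {"moves": [{"offset":[0,0,0.5],"spin":0},{"offset":[0,0,0],"spin":0},{"offset":[0,0,0],"spin":0}]}}

```text
time: 12.75
ee_pos: [513.9, 193.4, 170.0]
tcp_rot: [0.005, 0.602, 0.799, 0.008]
force: [-3.0, -2.0, 9.5]
grip_width: 12.9
```

```bash
python3 goto.py 514.0 193.0 170 .28; python3 edge.py 84.2|tail -1; python3 -c "
from h import *
print(ctrl.read_state()['wrist_torque'])"
```

```text
t 12.75 pos [513.9 193.4 170. ] yaw_y 0.2798 zax [ 0.0185  0.0063 -0.9998] F [-3.  -2.   9.5] w 12.9 q [ 0.36  0.06 -0.11  1.38 -0.    1.65]
offset [-0.4 -0.   0. ] spin -0.01
cover y at rib in tube 0.63 at tip -0.79 yaw rel 0.0185
[-0.28588931  1.10566317  0.03046193]
```

{"method": "step_arm", "body": {"moves": [{"offset":[0,0,0],"spin":0},{"offset":[0,0,0],"spin":0},{"offset":[0,0,0],"spin":0},{"offset":[0,0,0],"spin":0}], "jaw": 19}}

```text
time: 13.2
ee_pos: [513.8, 193.4, 169.6]
tcp_rot: [0.005, 0.602, 0.799, 0.008]
force: [0.2, 0.4, -0.0]
grip_width: 19.4
```

```bash
python3 goto.py 514.2 192.9 166 .28; python3 edge.py 80|tail -2
```

```text
t 13.2 pos [513.8 193.4 169.6] yaw_y 0.2798 zax [ 0.018   0.0061 -0.9998] F [ 0.2  0.4 -0. ] w 19.4 q [ 0.36  0.06 -0.11  1.38 -0.    1.65]
offset [-0.6  0.1  3.6] spin -0.01
right edge n 20 pts [[-70.0, -27.4], [-66.0, -27.9], [-62.0, -26.9], [-58.0, -25.9], [-54.0, -25.9], [-50.0, -25.9], [-46.0, -25.9], [-42.0, -25.9], [-38.0, -25.9], [-34.0, -25.4], [-30.0, -25.9], [-26.0, -25.9], [-22.0, -25.9], [-18.0, -25.4], [-14.0, -25.9], [-10.0, -25.9], [-6.0, -25.9], [38.0, -25.9], [42.0, -14.9], [46.0, -14.4]]
cover y at rib in tube 0.81 at tip -0.79 yaw rel 0.0209
```

{"method": "step_arm", "body": {"moves": [{"offset":[0,0,1.5],"spin":0},{"offset":[0,0,3],"spin":0},{"offset":[0,0,4.5],"spin":0},{"offset":[0,0,4.5],"spin":0}]}}

```text
time: 13.65
ee_pos: [514.0, 193.5, 165.2]
tcp_rot: [0.005, 0.602, 0.799, 0.008]
force: [-0.2, 1.0, 2.7]
grip_width: 19.1
```

{"method": "step_arm", "body": {"moves": [{"offset":[0,0,1],"spin":0},{"offset":[0,0,2],"spin":0},{"offset":[0,0,2],"spin":0}]}}

```text
time: 13.95
ee_pos: [514.0, 193.4, 163.4]
tcp_rot: [0.005, 0.602, 0.799, 0.008]
force: [-3.0, -1.8, 4.4]
grip_width: 18.7
```

{"method": "step_arm", "body": {"moves": [{"offset":[0,0,1],"spin":0},{"offset":[0,0,2],"spin":0},{"offset":[0,0,3],"spin":0},{"offset":[0,0,4],"spin":0},{"offset":[0,0,4],"spin":0}]}}

```text
time: 14.45
ee_pos: [514.0, 193.4, 161.9]
tcp_rot: [0.006, 0.602, 0.799, 0.009]
force: [-8.4, -3.0, 21.9]
grip_width: 19.2
```

```bash
python3 goto.py 514.2 192.9 166 .28; python3 edge.py 76.5|tail -2;  python3 -c "
from h import *
print(ctrl.read_state()['wrist_torque'])"
```

```text
t 14.45 pos [514.  193.4 161.9] yaw_y 0.2798 zax [ 0.0202  0.007  -0.9998] F [-8.4 -3.  21.9] w 19.2 q [ 0.36  0.06 -0.13  1.36 -0.    1.65]
offset [-0.6  0.1 -4.1] spin -0.01
right edge n 18 pts [[-70.0, -26.9], [-66.0, -26.9], [-62.0, -26.4], [-58.0, -25.4], [-54.0, -25.9], [-50.0, -25.9], [-46.0, -25.9], [-42.0, -25.4], [-38.0, -25.9], [-34.0, -25.4], [-30.0, -25.9], [-26.0, -25.9], [-22.0, -25.9], [-18.0, -25.9], [-14.0, -25.4], [-10.0, -25.9], [42.0, -14.9], [46.0, -14.9]]
cover y at rib in tube 4.53 at tip -3.14 yaw rel 0.0996
[-0.69064306  1.92029105  0.01417529]
```

{"method": "step_arm", "body": {"moves": [{"offset":[0,0,2.5],"spin":0},{"offset":[0,0,2.5],"spin":0},{"offset":[0,0,2.5],"spin":0},{"offset":[0,0,2.5],"spin":0}]}}

```text
time: 14.9
ee_pos: [513.9, 193.4, 161.9]
tcp_rot: [0.006, 0.602, 0.799, 0.01]
force: [-8.7, -3.7, 21.6]
grip_width: 19.1
```

Run:
```python
from h import *
from edge import world
s=ctrl.snapshot("side");t=ctrl.snapshot("top")
for n,x in(("side",s),("top",t)):
    P={"cover_tip":world(-61,0,87),"cover_tail":world(69,0,87),"flap_edge":world(-44.5,0,95),"cover_rib":world(16,0,104),"bottle":(480,355,0)}
    for q,p in P.items():
        c=proj(x,p)
        for r in ctrl.landmark_of(q,x)[:4]:
            u=np.array([r["at"][1]*560,r["at"][0]*420])
            if np.hypot(*(u-c))<15: print(n,q,round(r["p"],2),u.round(1),"expect",c.round(1))
    a=cv2.imread("pics/side0.png" if n=="side" else "pics/top0.png").astype(int)
    y,r,g=masks(x) if 0 else (None,)*3
    import fit
    m0=fit.masks({"color":a})[1];m1=fit.masks(x)[1];c=proj(x,world(-75,0,93))
    for m in(m0,m1):
        k=fit.keep(m,*c);v,u=np.nonzero(k);print(n,"red flap n",k.sum(),"centroid",u.mean().round(2),v.mean().round(2))
st=ctrl.read_state();print(st["time"],st["ee_pos"].round(2) if hasattr(st["ee_pos"],"round") else st["ee_pos"],st["force"],np.abs(st["joint_vel"]).max())
```

```text
side cover_tip 0.82 [243.1 180.8] expect [242.2 178.6]
side cover_tail 0.87 [285.6 167.4] expect [286.  168.2]
side flap_edge 0.68 [246.9 178.9] expect [247.9 174.5]
side cover_rib 0.58 [269.9 166.1] expect [268.5 166.6]
side bottle 0.58 [246.6 174.8] expect [249.1 175.8]
side red flap n 250 centroid 238.28 177.72
side red flap n 246 centroid 238.13 177.78
top cover_tip 0.59 [218.2 241.1] expect [218.3 242. ]
top cover_tail 0.58 [203.5 186.7] expect [203.6 188.6]
top flap_edge 0.57 [218.  234.8] expect [215.8 235.1]
top flap_edge 0.3 [216.  241.8] expect [215.8 235.1]
top cover_rib 0.93 [207.  210.6] expect [208.2 209.7]
top red flap n 619 centroid 218.86 246.81
top red flap n 475 centroid 221.55 246.42
15.5 [513.93 193.4  161.96] [-8.23348602 -3.73114258 22.11026682] 0.002287111868627933
```

Run:
```python
from h import *
from edge import world
for n in("top","side"):
    t=ctrl.snapshot(n);b,g,r=[t["color"][...,i].astype(np.float32) for i in range(3)];sat=(r-b)/(r+b+30)
    for y in (-22,-18,-14,-10,0,10,18,22):
        xs=np.arange(58,85,.5);uv=np.array([proj(t,world(x,y,89)) for x in xs],np.float32)
        v=cv2.remap(sat,uv[:,0],uv[:,1],cv2.INTER_LINEAR).ravel();k=np.where((v[:-1]>.2)&(v[1:]<=.2))[0]
        xs2=np.arange(-25,-58,-.5);uv=np.array([proj(t,world(x,y,89)) for x in xs2],np.float32)
        G=cv2.remap(g,uv[:,0],uv[:,1],cv2.INTER_LINEAR).ravel();Rr=cv2.remap(r,uv[:,0],uv[:,1],cv2.INTER_LINEAR).ravel()
        print(n,y,"tail edge x",xs[k[:1]],"| g/r from x=-25 by 3:",(G/Rr)[::6].round(2))
```

```text
top -22 tail edge x [69.5] | g/r from x=-25 by 3: [0.72 0.72 0.72 0.72 0.72 0.72 0.64 0.36 0.33 0.34 0.33]
top -18 tail edge x [70.] | g/r from x=-25 by 3: [0.72 0.72 0.72 0.72 0.71 0.72 0.61 0.4  0.3  0.29 0.34]
top -14 tail edge x [69.5] | g/r from x=-25 by 3: [0.73 0.72 0.72 0.72 0.71 0.71 0.62 0.37 0.28 0.28 0.37]
top -10 tail edge x [69.5] | g/r from x=-25 by 3: [0.72 0.72 0.72 0.72 0.72 0.72 0.62 0.39 0.3  0.25 0.34]
top 0 tail edge x [] | g/r from x=-25 by 3: [0.85 0.79 0.76 0.74 0.73 0.76 0.61 0.39 0.3  0.27 0.34]
top 10 tail edge x [] | g/r from x=-25 by 3: [0.9  0.89 0.9  0.9  0.89 0.86 0.51 0.3  0.28 0.29 0.33]
top 18 tail edge x [] | g/r from x=-25 by 3: [0.93 0.92 0.93 0.92 0.92 0.92 0.92 0.93 0.92 0.91 0.91]
top 22 tail edge x [] | g/r from x=-25 by 3: [0.92 0.93 0.92 0.93 0.92 0.93 0.93 0.92 0.92 0.9  0.93]
side -22 tail edge x [68.] | g/r from x=-25 by 3: [0.69 0.68 0.69 0.72 0.68 0.69 0.68 0.64 0.49 0.37 0.3 ]
side -18 tail edge x [67.5] | g/r from x=-25 by 3: [0.69 0.68 0.69 0.69 0.67 0.62 0.51 0.35 0.33 0.2  0.21]
side -14 tail edge x [67.] | g/r from x=-25 by 3: [0.68 0.68 0.68 0.7  0.65 0.48 0.28 0.19 0.22 0.19 0.2 ]
side -10 tail edge x [66.5] | g/r from x=-25 by 3: [0.68 0.68 0.7  0.71 0.65 0.34 0.21 0.13 0.18 0.17 0.13]
side 0 tail edge x [67.] | g/r from x=-25 by 3: [0.7  0.69 0.7  0.7  0.68 0.42 0.21 0.18 0.17 0.15 0.15]
side 10 tail edge x [67.5] | g/r from x=-25 by 3: [0.69 0.68 0.7  0.68 0.68 0.51 0.22 0.2  0.18 0.17 0.14]
side 18 tail edge x [] | g/r from x=-25 by 3: [0.69 0.72 0.7  0.7  0.7  0.43 0.17 0.16 0.2  0.19 0.2 ]
side 22 tail edge x [] | g/r from x=-25 by 3: [0.76 0.75 0.72 0.78 0.73 0.36 0.15 0.17 0.21 0.19 0.16]
```

```bash
python3 -c "
from bench import ctrl
print(ctrl.job_done()); s=ctrl.read_state(); print(s['time'],s['force'],s['ee_pos'])"
```

```text
the job is handed in; nothing more can be done
None
the job is handed in; nothing more can be done
```

I gripped the large yellow cover on the mat by its rib and slid it under the red flap. I handed the job in at about 16 s, with the gripper holding the cover down at about 22 N. The hand-in reports no verdict.

**What I did:** Pressing with the rib still gripped left the tool tilted about 0.018 rad, nose down, and the load was going into the leading edge. I opened the jaws to 19 mm and pressed with the fingertips on the plate either side of the rib instead. The cover went down to a hard stop that way. At the end the gripper was pressing the cover, not gripping it.

**Last checks:**
- **Position under the flap:** the cover's tail edge measured 66.5 to 70 mm along the tube, so the leading edge should be at about -60 to -63 mm. The limit is -54 mm. No black line showed in the last pixel scans.
- **Centring:** the cover was within about 1 mm of the tube's centre line and square to it. The automatic line fit gave a yaw of up to 0.1 rad, but only because it picked up the flap edge and some stray points. The clean edge points are straight.
- **Flap:** its outline in the side view was unchanged (250 pixels before, 246 after).
- **Bystanders:** the arm stayed clear of all four. Only the bottle was checked again in the camera images.

**Not checked directly:**
- **Ejector:** its travel is inferred from the fingertips going down about 3.4 mm to the hard stop, and from 22 N being well above the 9 N it needs.
- **Flatness:** the cover lying flat is inferred from that same hard stop. The tool itself stayed tilted by about 0.02 rad.
- **Tail in the top view:** the network put the tail about 2 pixels off where I expected it. The direct edge measurement did not agree with that, and I trusted the edge.
- **Pictures:** I had used all 12 views, so I did not look at a picture of the final hold.

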